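# Move a ball coupler to the working ball and lock it

## Robot

A 6-joint arm with a two-finger parallel gripper is mounted at the origin on a cart in front of the work surface, level with it; the furniture and walls round the work are solid. World frame = base frame: x ahead of the robot, y to its left, z up, the work surface at z = 0. Lengths are in mm, angles in rad, forces in N, time in s.
With the tool pointing down it reaches from about 300 to 775 mm from the base axis. Payload 14.6 kg.
Tool frame: the origin (TCP) lies on the centre line of the jaws, within the pads' length; the fingertips stand 19 mm ahead of it and the grasp point (between the pads) is the TCP (bot.tip_reach is the distance from the TCP to the fingertips, in mm); y points along the fingers, x is the direction in which the jaws open and shut, and the axes are right-handed (so a half turn about y gives the same grasp; the last joint's range is limited). The gripper opens to 85 mm and grips with 20 to 120 N. Pads are 22 mm wide; open, the fingers measure 114 mm over their backs; the gripper's body (76 mm by 85 mm) begins 54 mm behind the grasp point. The pads swing forward as they close: fully open they stand 13 mm farther back than shut.
Start: joints at [-1.323, 0.3, 1.521, -0, 1.321, -0.067], TCP at [170.287, -522.964, 250.281] pointing down, gripper open.
Joint ranges: [-3.03, 3.03], [-0.79, 2.21], [0.23, 2.52], [-1.04, 4.18], [0, 3.07], [-2.55, 2.55]. Speed limits (rad/s): [2.22, 2.22, 2.57, 3.14, 3.14, 3.14].

## Interface

Orientations are given as a unit quaternion [w, x, y, z].
In Python, from rig import bot gives the robot as it stands. Calls block until the motion is done:
- bot.move_to(position, orientation): joint-space move of the TCP to a pose.
- bot.servo_line(position, attitude=None, speed=150, until_force=None): straight line of the TCP; attitude=None keeps the orientation; speed is the mean speed in mm/s. With until_force (N) it stops when the force on the tool has changed by that much, and returns True; else False.
- bot.move_joints(angles): joint-space move.
- bot.move_gripper(opening, grip_force=None): finger opening in mm; grip_force is the grip in N (None keeps the last); returns when the fingers have stopped.
- bot.dwell(seconds).
- bot.ik(position, orientation): joint angles nearest the present ones, or None.
- bot.read_state(): the state.
- bot.read_camera(name): name is "side" or "top"; returns a dict with "image" (384x512x3 uint8, blue, green, red), "depth" (384x512 float32, mm along the optical axis (not along the pixel's ray), 0 where there is no reading), "fovy" (degrees; the focal length in pixels is half the picture's height over the tangent of half this angle, whatever the lens; pixels are square), "cx", "cy" (the principal point, pixels), "k1" (the pictures are not rectified: a ray, as slopes to the right and down, at radius r is drawn at 1 + k1 r^2 times it, then the intrinsics apply), "eye" and "attitude" of the camera in the world. Camera axes: x right, y down, z forward; pixel columns grow to the right and rows downward; lengths in mm; the calibration is good to about 2 mm. A picture is of the moment at which its call begins.
A pose or a line that the arm cannot do raises bot.MotionError and nothing moves.
- bot.finish_job(): hands the job in, once; it reports no verdict.
The state is a dict: "clock": time; "joint_positions": joint angles; "qvel": joint speeds; "effort": joint torques, N m; "ee_pos": TCP position; "tool_rot": TCP orientation; "ft_force": force on the tool from outside, world axes, zero at the start; "moment": the same for the moment, N m; "grip_width": finger opening in mm.
Only numpy, scipy, OpenCV 4.12 (cv2) and the standard library are available. Lean on these libraries where they do the work, as an engineer would, in place of code of your own. Each camera call takes 0.05 s, during which the arm holds its last target. There are 200 camera calls.

## Task

Raise the yellow handle of the red ball coupler to unlock it from the grey parking stand, lift the coupler off, and lower it onto the brass ball of the blue stand with its tail over the tail rest. Still holding it, press it down firmly onto the ball with about 20 N, never more than 40 N, then let go and press the handle fully down to lock it. Leave the other things on the bench where they are.

Things in the scene. Friction and masses are not known exactly. Their poses are not given: they have to be found in the camera images.
- work_stand: Fixed working stand: blue base 165 x 66 x 12 mm, brass ball 38 mm across on an 18 mm post. Origin on the ball's axis at bench level, z up; -x points to the tail rest, a steel bar 46 mm wide on a post 99 mm from the axis. Ball and rest were set together at an unknown height: ball centre 80 to 96 mm above the bench (find it by feel or sight), rest's top 1.5 mm above the ball's centre. Rigid.
- park_stand: Fixed parking stand of the same shape with a grey base and a steel ball, its centre 80 mm above the bench; the coupler starts locked on it, tail on its rest. Origin on the ball's axis at bench level, z up; -x points to its tail rest.
- coupler_center (a point): Point on the socket axis of the loose red coupler, half-way up its round housing (52 mm across, 35 mm high), 9 mm above the ball's centre when home. Grasp it by the two flat black-faced flanks square to y, 56 mm apart, 32 mm long. z up; the tail runs along -x to a steel block 109 mm out, 34 mm wide, underside 4.5 mm above the ball's centre; let go, the tail sags about 3 mm onto the rest.
- handle (a joint): Lock handle of the coupler, rad: 0 = down, locked, two prongs under the ball; grows as it is raised, 0.95 = fully up; prongs clear the ball from 0.65. Stays where it is left (friction about 1 N at the grip). Raised, the prongs hang to 55 mm below the ball's centre on the tail side, and the handle leans up and away from the housing.
- handle_grip (a point): Point in the yellow grip (62 mm long, 14 wide, 12 thick), 15 mm from its outer end; when down, 160 mm from the socket axis along the tail and 34.5 mm above the ball's centre. Frame turns with the handle: -x outward along the grip, z its upper side. From the hinge pin: 110 mm along -x and 22.5 mm along z of this frame.
- handle_hinge (a point): Centre of the handle's hinge pin, 50 mm from the socket axis on the tail side, 12 mm above the ball's centre when home. The pin runs along the coupler's y. Frame turns with the handle.
- driver_green: Bystander, to be left alone: screwdriver with green handle, 204 mm long. Origin under its centre.
- spare_knob_silver: Bystander, to be left alone: light silver knob, 28 mm across, 20 mm high. Origin under its centre.
- spacer_block: Bystander, to be left alone: white block, 30 x 45 x 20 mm. Origin under its centre.
- masking_tape: Bystander, to be left alone: roll of beige tape, 103 mm across, 25 mm high. Origin under its centre.
- ball_pen: Bystander, to be left alone: white and red pen, 145 mm long. Origin under its centre.
- cutters: Bystander, to be left alone: yellow-handled cutters, 124 mm long. Origin under its centre.
- dish: Bystander, to be left alone: round metal dish with screws, 97 mm across, 19 mm high. Origin under its centre.
- coupler: The whole red coupler, about 0.7 kg. Origin where the ball's centre lies when home; axes as coupler_center. Socket: 40.6 mm bore, open below, lower rim 8 mm below the origin. Two sprung detents drag on the ball from 17 mm above home: about 10 N of push beyond its weight (lifting off: about 25 N with the weight), giving way some 10 mm above home; at home the roof meets the ball, rigidly.
There are look-alikes about, which are no part of the job. Of the things that look like the coupler, the largest one is meant.

How it is judged:
By the outcome, as a careful person would: the job done as asked, in the order asked, and still so for the second after the job is handed in, with the robot touching nothing.
It also fails if it takes over 72 s, if anything falls off the work surface, if the arm or the gripper's body presses on something with over 40 N, if the wrist force passes 120 N, or if a joint passes its speed limit or range.

## Working session

There is one attempt and no reset: what is moved stays moved. The work goes in short steps, each a Python script; the robot and the scene stay as the last script left them, time stands still between calls to the robot, and variables do not carry over. Pictures are saved under pics/ and viewed, about 8 in all and at most 12, crops included, and the job is handed in when it is done.

```bash
ls; mkdir -p pics
cat > h.py <<'E'
import numpy as np, cv2
from scipy.spatial.transform import Rotation as R
from rig import bot
def rot(q): return R.from_quat([q[1],q[2],q[3],q[0]]).as_matrix()
def quat(M):
    x,y,z,w=R.from_matrix(M).as_quat(); return [w,x,y,z]
def f(c): return c["image"].shape[0]/2/np.tan(np.radians(c["fovy"])/2)
def rays(c,uv):
    uv=np.atleast_2d(np.asarray(uv,float)); F=f(c)
    K=np.array([[F,0,c["cx"]],[0,F,c["cy"]],[0,0,1]])
    n=cv2.undistortPoints(uv[:,None],K,np.array([c["k1"],0,0,0,0.]))[:,0]
    return np.c_[n,np.ones(len(n))]@rot(c["attitude"]).T   # scaled so depth multiplies
def onplane(c,uv,z):
    d=rays(c,uv); e=np.array(c["eye"]); return e+d*((z-e[2])/d[:,2])[:,None]
def cloud(c):
    h,w=c["depth"].shape; u,v=np.meshgrid(np.arange(w),np.arange(h))
    return (np.array(c["eye"])+rays(c,np.c_[u.ravel(),v.ravel()])*c["depth"].reshape(-1,1)).reshape(h,w,3)
E
python3 - <<'E'
from h import *
import pickle
s=bot.read_state(); print(s)
C={}
for n in("side","top"):
    c=bot.read_camera(n);C[n]=c
    print(n,{k:v for k,v in c.items() if k not in("image","depth")},(c["depth"]>0).mean())
    cv2.imwrite(f"pics/{n}0.png",cv2.resize(c["image"],(800,600),interpolation=cv2.INTER_CUBIC))
pickle.dump(C,open("c0.pkl","wb"))
E
```

```text
pics
{'clock': 0.0, 'joint_positions': array([-1.32261739e+00,  3.00481798e-01,  1.52159587e+00, -1.50061546e-05,
        1.32070752e+00, -6.65680305e-02]), 'qvel': array([ 0.00054999, -0.00051194,  0.0012464 , -0.00104444, -0.00060547,
        0.00016382]), 'effort': array([ 3.22250256e-03, -5.43495369e+01, -3.61800241e+01,  8.22946208e-05,
        4.02997888e-03, -4.03328315e-06]), 'ee_pos': array([ 170.22375206, -522.76534543,  249.70917783]), 'tool_rot': array([ 0.5724501 , -0.57191826,  0.41578491, -0.41513045]), 'ft_force': array([ 0.9996096 , -0.78863275,  0.76275118]), 'moment': array([-0.01480788, -0.02343039, -0.07233922]), 'grip_width': 85.63535886447531}
side {'fovy': 50.876706604844124, 'cx': 256.5872563498595, 'cy': 190.9692495974766, 'k1': -0.055145211333211167, 'eye': array([ 473.24256906, 1141.39507949,  481.67801816]), 'attitude': array([ 0.02487924, -0.05783341,  0.81018677, -0.58278102])} 0.9961140950520834
top {'fovy': 47.538374305437145, 'cx': 251.97618719913493, 'cy': 191.37189446586663, 'k1': -0.10957178424052878, 'eye': array([ 444.53850918,   61.9107143 , 1674.23519581]), 'attitude': array([-0.03066582,  0.70760246, -0.7055108 ,  0.02475653])} 0.995819091796875
```

View pics/top0.png

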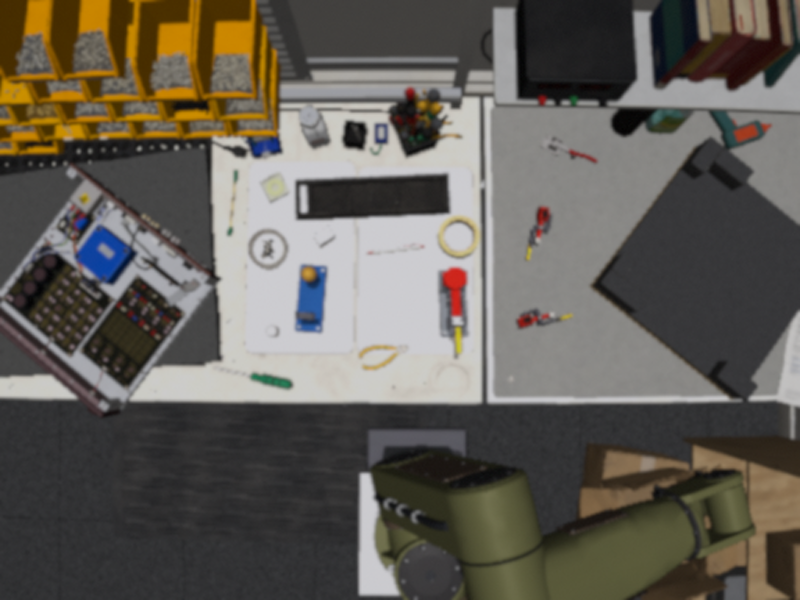

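View pics/side0.png

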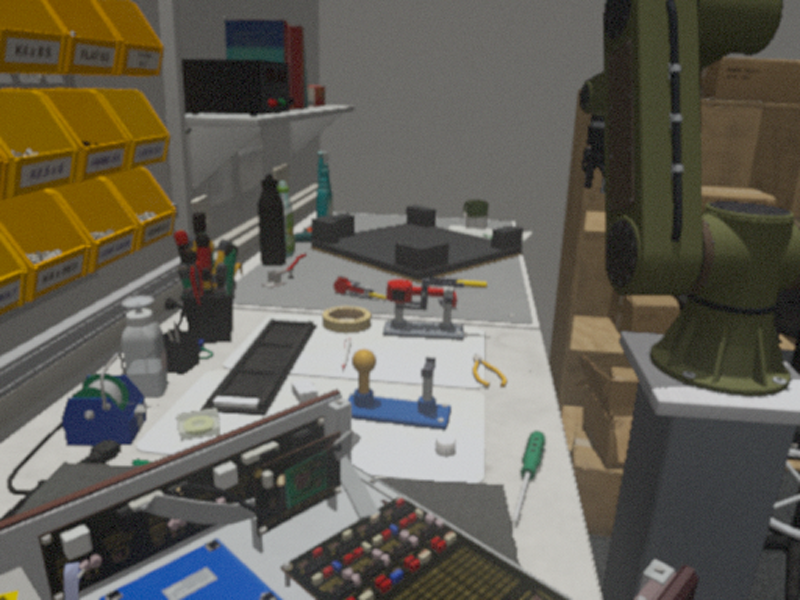

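Top view (800x600 pixels): the red housing on the parking stand is at (455,278), its yellow grip at (458,340), the brass ball at (309,273) and the blue stand's tail rest at (308,317). Both tails point at the robot. In the side view, the brass ball is at (364,360), the housing at (401,291) and the grip at (470,284).

```bash
cat > m.py <<'E'
from h import *
import pickle
C=pickle.load(open("c0.pkl","rb"))
def comps(c,lo,hi,box,amin=15):
    hsv=cv2.cvtColor(c["image"],cv2.COLOR_BGR2HSV); m=cv2.inRange(hsv,lo,hi)
    k=np.zeros_like(m);x0,y0,x1,y1=[int(v/1.5625) for v in box];k[y0:y1,x0:x1]=255
    n,l,st,ce=cv2.connectedComponentsWithStats(m&k)
    return [(l==i,st[i],ce[i]) for i in np.argsort(-st[1:,4])+1 if st[i,4]>=amin]
B={"red":((0,150,60),(8,255,255)),"yel":((22,130,80),(35,255,255)),"blue":((100,130,40),(120,255,255)),"brass":((10,120,60),(22,255,255))}
box={"top":{"red":(430,260,475,330),"yel":(440,300,475,365),"blue":(285,255,335,340),"brass":(295,260,325,290)},
"side":{"red":(380,270,460,320),"yel":(440,270,495,300),"blue":(340,380,460,430),"brass":(345,340,382,385)}}
for n,c in C.items():
    P=cloud(c)
    for k,(lo,hi) in B.items():
        for m,st,ce in comps(c,lo,hi,box[n][k])[:2]:
            p=P[m]; r=cv2.minAreaRect(np.argwhere(m)[:,::-1].astype(np.float32))
            print(n,k,"px",st,ce.round(1),"rect",np.round(r[0],1),np.round(r[1],1),round(r[2],1),"3d med",np.median(p,0).round(),"p5",np.percentile(p,5,0).round(),"p95",np.percentile(p,95,0).round())
# triangulate brass ball centre
def tri(a,b):
    (e1,d1),(e2,d2)=a,b; A=np.c_[d1,-d2]; s=np.linalg.lstsq(A,e2-e1,rcond=None)[0]
    p,q=e1+s[0]*d1,e2+s[1]*d2; return (p+q)/2,np.linalg.norm(p-q)
def ray(n,uv): return np.array(C[n]["eye"]),rays(C[n],uv)[0]
cen={}
for k in("brass","yel"):
    cen[k]=[comps(C[n],*B[k],box[n][k])[0][2] for n in("top","side")]
    print(k,tri(ray("top",cen[k][0]),ray("side",cen[k][1])))
# outlines on planes
c=C["top"]
for k,z in (("blue",12),("red",106),("yel",120)):
    m=comps(c,*B[k],box["top"][k])[0][0]
    q=onplane(c,np.argwhere(m)[:,::-1],z)[:,:2].astype(np.float32)
    print(k,"on plane",z,[np.round(v,1) for v in cv2.minAreaRect(q)],"mean",q.mean(0))
m=comps(c,*B["red"],box["top"]["red"])[0][0]; m=m.astype(np.uint8)
# housing: biggest inscribed circle
d=cv2.distanceTransform(cv2.morphologyEx(m,cv2.MORPH_CLOSE,np.ones((3,3),np.uint8)),cv2.DIST_L2,5); _,v,_,l=cv2.minMaxLoc(d); print("inscribed",v,l,onplane(c,[l],106))
for n,bx in(("top",(420,250,490,370)),("side",(330,260,500,440))):
    x0,y0,x1,y1=[int(v/1.5625) for v in bx]; s=6 if n=="top" else 5
    cv2.imwrite(f"pics/crop_{n}.png",cv2.resize(C[n]["image"][y0:y1,x0:x1],None,fx=s,fy=s,interpolation=cv2.INTER_CUBIC)); print(x0,y0,s)
a=cv2.imread("pics/crop_top.png");b=cv2.imread("pics/crop_side.png");H=max(a.shape[0],b.shape[0])
pad=lambda i:cv2.copyMakeBorder(i,0,H-i.shape[0],0,0,cv2.BORDER_CONSTANT);cv2.imwrite("pics/crop.png",np.hstack([pad(a),pad(b)]));print(a.shape,b.shape)
E
python3 m.py
```

```text
side red px [249 179  21   8  90] [257.4 182.6] rect [259.1 182.1] [20.5  6.3] 7.1 3d med [608. -52. 106.] p5 [578. -70.  96.] p95 [633. -38. 109.]
side red px [274 185   9   4  26] [278.4 186. ] rect [278.  186.5] [3. 8.] 90.0 3d med [542. -59.  96.] p5 [531. -65.  91.] p95 [555. -56.  98.]
side yel px [294 179  17   4  42] [302.1 180.9] rect [302. 181.] [16.2  2.7] 5.2 3d med [470. -67. 114.] p5 [448. -71. 111.] p95 [492. -62. 118.]
side blue px [226 255  53  16 355] [251.5 262.7] rect [252.2 261.9] [52.8 12. ] 5.0 3d med [577. 297.  13.] p5 [530. 266.  12.] p95 [630. 314.  15.]
side blue px [280 260   7  12  31] [283.3 264.1] rect [282.6 265.5] [ 6.1 10.5] 8.1 3d med [500. 286.  13.] p5 [496. 271.  12.] p95 [510. 317.  15.]
side brass px [227 224  12   9  81] [232.3 228.5] rect [232.5 228. ] [ 8. 11.] 90.0 3d med [625. 290.  97.] p5 [615. 284.  90.] p95 [637. 296. 103.]
top red px [284 172  14  30 254] [290.8 183.8] rect [290.5 186.5] [29. 13.] 90.0 3d med [603. -66. 103.] p5 [541. -84.  91.] p95 [635. -44. 110.]
top yel px [291 209   4  17  52] [292.8 216.6] rect [292.5 217. ] [1
[... 305 characters left out ...]
5.0 3d med [627. 275. 100.] p5 [614. 262.  91.] p95 [640. 287. 105.]
brass (array([627.90955817, 276.13304168,  90.42961011]), np.float64(0.6262478248700116))
yel (array([473.46150347, -71.24747097, 113.11685273]), np.float64(7.262150882214503))
blue on plane 12 [array([577. , 280.5]), array([ 56.4, 154.7]), np.float64(86.3)] mean [571.0022  278.14603]
red on plane 106 [array([585.9, -63.9]), array([ 47.1, 105.3]), np.float64(89.8)] mean [595.6054  -65.10918]
yel on plane 120 [array([475.5, -69.5]), array([10.7, 56.9]), np.float64(89.8)] mean [476.9597  -70.70261]
inscribed 6.590699672698975 (291, 178) [[616.62400037 -65.8050645  106.        ]]
268 160 6
211 166 5
(456, 270, 3) (575, 545, 3)
```

View pics/crop.png

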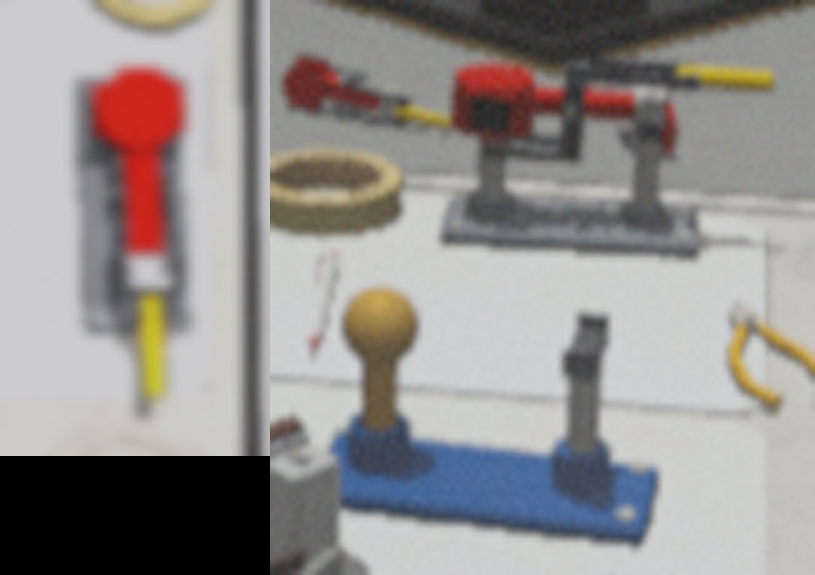

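The crops confirm the layout: the coupler is locked on the grey stand with its black flank facing +y, and the blue stand's ball and rest are clear. Next I'll refine the measurements at sub-pixel level and check reachability.

```bash
cat > m2.py <<'E'
from m import C,tri,ray,cloud,onplane
from h import *
U=8
def soft(c,chan,box):
    x0,y0,x1,y1=[int(v/1.5625) for v in box]; im=c["image"][y0:y1,x0:x1].astype(np.float32)
    b,g,r=cv2.split(im); s={"red":r-np.maximum(g,b),"yel":np.minimum(r,g)-b,"warm":r-b,"blue":b-r}[chan]
    s=cv2.resize(np.clip(s,0,None),None,fx=U,fy=U,interpolation=cv2.INTER_CUBIC)
    m=(s>0.5*np.percentile(s,97)).astype(np.uint8)
    ct=max(cv2.findContours(m,cv2.RETR_EXTERNAL,cv2.CHAIN_APPROX_NONE)[0],key=cv2.contourArea)[:,0]
    return (ct+0.5)/U-0.5+[x0,y0]
def circ(p):
    A=np.c_[2*p,np.ones(len(p))]; s=np.linalg.lstsq(A,(p**2).sum(1),rcond=None)[0]; return s[:2],np.sqrt(s[2]+s[:2]@s[:2])
if __name__=="__main__":
    T,S=C["top"],C["side"]
    t=soft(T,"warm",(290,260,328,285)); s=soft(S,"warm",(340,340,385,376))
    ct,rt=circ(t[t[:,1]<t[:,1].min()+7]); cs,rs=circ(s[s[:,1]<s[:,1].min()+9])
    p,g=tri(ray("top",ct),ray("side",cs)); print("brass px",ct,rt,cs,rs,"3D",p,"gap",g,"radius mm",rt*(T["eye"][2]-p[2])/f(T),rs*np.linalg.norm(p-S["eye"])/f(S))
    r=soft(T,"red",(430,255,480,335)); hp=onplane(T,r,106.5)[:,:2]; h=hp[hp[:,0]>610]; print("housing top",circ(h)); 
    tail=hp[(hp[:,0]<588)&(hp[:,0]>550)]; mid=tail[:,1].mean()
    for e in(tail[tail[:,1]>mid],tail[tail[:,1]<mid]): print("tail edge y at 570, slope",np.polyval(np.polyfit(e[:,0],e[:,1],1),570),np.polyfit(e[:,0],e[:,1],1)[0])
    y=soft(T,"yel",(440,290,480,370)); yp=onplane(T,y,120)[:,:2].astype(np.float32); print("yel top",cv2.minAreaRect(yp),yp.min(0),yp.max(0))
    ys=soft(S,"yel",(440,265,500,300)); print("yel side px",ys.min(0),ys.max(0)); 
    for u in(ys[:,0].min(),ys[:,0].max()):
        v=ys[abs(ys[:,0]-u)<.5,1].mean(); d=ray("side",(u,v)); k=(-67-d[0][1])/d[1][1]; print("yel side end",d[0]+k*d[1])
    rs_=soft(S,"red",(378,268,432,322)); print("red side px",rs_.min(0),rs_.max(0))
    for v in (rs_[:,1].min()+3.,):
        e=rs_[abs(rs_[:,1]-v)<.7]; 
        for u in(e[:,0].min(),e[:,0].max()):
            d=ray("side",(u,v));k=(-66-d[0][1])/d[1][1];print("housing side edge",d[0]+k*d[1])
    bl=soft(T,"blue",(285,255,335,340)); bp=onplane(T,bl,12)[:,:2].astype(np.float32); print("blue",cv2.minAreaRect(bp))
    for n in("top","side"):
        P=cloud(C[n]);k=(P[...,2]>84)&(P[...,2]<105)&(abs(P[...,0]-530)<22)&(abs(P[...,1]-282)<35);q=P[k]
        print(n,"rest",k.sum(),q.mean(0) if len(q) else "",q.min(0),q.max(0))
        k=(P[...,2]>70)&(abs(P[...,0]-500)<170)&(abs(P[...,1]+66)<60)&(P[...,2]<140);q=P[k];print(n,"coupler z max",np.percentile(q[:,2],[50,90,98]))
    dn=lambda yaw:quat(np.array([[np.sin(yaw),-np.cos(yaw),0],[0,0,-1],[np.cos(yaw),np.sin(yaw),0]]).T)
E
python3 m2.py | sed -n '/brass px/,$p'
```

```text
side brass px [227 224  12   9  81] [232.3 228.5] rect [232.5 228. ] [ 8. 11.] 90.0 3d med [625. 290.  97.] p5 [615. 284.  90.] p95 [637. 296. 103.]
top red px [284 172  14  30 254] [290.8 183.8] rect [290.5 186.5] [29. 13.] 90.0 3d med [603. -66. 103.] p5 [541. -84.  91.] p95 [635. -44. 110.]
top yel px [291 209   4  17  52] [292.8 216.6] rect [292.5 217. ] [16.  3.] 90.0 3d med [479. -71. 118.] p5 [451. -75. 113.] p95 [501. -65. 122.]
top blue px [191 171  17  41 417] [199.3 192.3] rect [198.7 190.8] [14.6 40.3] 4.4 3d med [572. 275.  12.] p5 [507. 253.   5.] p95 [631. 306.  29.]
top brass px [193 171   9   9  56] [197.2 175.1] rect [197.3 175.2] [7.8 7.1] 45.0 3d med [627. 275. 100.] p5 [614. 262.  91.] p95 [640. 287. 105.]
brass (array([627.90955817, 276.13304168,  90.42961011]), np.float64(0.6262478248700116))
yel (array([473.46150347, -71.24747097, 113.11685273]), np.float64(7.262150882214503))
blue on plane 12 [array([577. , 280.5]), array([ 56.4, 154.7]), np.float64(86.3)] mean [571.0022  278.14603]
red on plane 106 [array([585.9, -63.9]), array([ 47.1, 105.3]), np.float64(89
[... 979 characters left out ...]
87947642 -67.         114.82013992]
red side px [247.8125 178.1875] [269.1875 186.4375]
housing side edge [640.189801   -66.         102.60335237]
housing side edge [591.78923287 -66.         105.7506044 ]
blue ((577.5298461914062, 280.5754699707031), (60.79257583618164, 159.1580047607422), 86.04508209228516)
top rest 49 [530.540166   282.20317281  87.90012167] [522.1445163  260.48280961  84.00784357] [537.19764998 305.6195552   96.2156708 ]
top coupler z max [105.08753945 117.38936565 121.47261485]
side rest 92 [527.84728379 285.88337168  89.46347805] [519.12208602 260.58666693  84.36426453] [537.51910866 309.60483293  95.29771664]
side coupler z max [101.08283687 116.25377341 118.56823062]
```

Coupler axis is about (616,-64.8) with yaw +0.047. The work ball is about (627.8,276.9,≈90) with yaw -0.067. Radii, lengths and rest height all agree with the text. Now I'll raise the handle.

```bash
cat >> h.py <<'E'
PA,PY,PZ=np.array([616.2,-64.8]),0.047,80.
WA,WY,WZ=np.array([627.8,276.9]),-0.067,90.
SAG=0.0275
def dn(yaw,sg=1):
    c,s=np.cos(yaw),np.sin(yaw); x=sg*np.array([-s,c,0]); y=np.array([0,0,-1.]); return quat(np.c_[x,y,np.cross(x,y)])
def pt(A,yaw,z0,p):   # p=(x,z) in the coupler's plane about the ball centre
    return np.array([A[0]+np.cos(yaw)*p[0],A[1]+np.sin(yaw)*p[0],z0+p[1]])
def grip(a,pitch=SAG):
    b=a-pitch; hx,hz=-50-12*pitch,12-50*pitch
    return hx-110*np.cos(b)+22.5*np.sin(b),hz+22.5*np.cos(b)+110*np.sin(b)
def st(tag=""):
    s=bot.read_state(); print(tag,"t%.1f"%s["clock"],"p",np.round(s["ee_pos"],1),"F",np.round(s["ft_force"],1),"M",np.round(s["moment"],2),"w%.1f"%s["grip_width"],flush=True); return s
E
python3 - <<'E'
from h import *
q0=bot.read_state()["joint_positions"]
for sg in(1,-1):
    for p,yw in((pt(PA,PY,PZ,grip(0)),PY),(pt(WA,WY,WZ,grip(0)),WY),([*WA,190],WY)):
        j=bot.ik(list(p),dn(yw,sg)); print(sg,None if j is None else np.round(j,2))
sg=min((1,-1),key=lambda s:abs(bot.ik(list(pt(PA,PY,PZ,grip(0))),dn(PY,s))[5]))
open("sg.txt","w").write(str(sg)); print("sg",sg)
g=pt(PA,PY,PZ,grip(0)); print("grip",g)
bot.move_gripper(45,20)
bot.move_to(list(g+[0,0,70]),dn(PY,sg)); st("above")
hit=bot.servo_line(list(g),speed=80,until_force=6); st("down %s"%hit)
c=bot.read_camera("side"); cv2.imwrite("pics/s1.png",cv2.resize(c["image"][130:250,190:350],(800,600),interpolation=cv2.INTER_CUBIC))
if not hit:
    bot.move_gripper(0,20); st("closed")
E
```

```text
1 [-0.24  0.28  1.91 -0.    0.95 -1.85]
1 [ 0.49  0.44  1.66 -0.    1.05 -1.02]
1 [ 0.36  0.66  1.14 -0.    1.34 -1.14]
-1 [-0.24  0.28  1.91 -0.    0.95  1.29]
-1 [ 0.49  0.44  1.66 -0.    1.05  2.12]
-1 [ 0.36  0.66  1.14 -0.    1.34  2.  ]
sg -1
grip [455.47060827 -72.3598488  110.09187399]
above t2.5 p [455.5 -72.9 180.2] F [-0.2 -0.3 -0.1] M [-0.   -0.04  0.01] w45.2
down False t3.5 p [455.7 -72.4 110.5] F [-0.1 -0.   0.1] M [ 0.02 -0.02 -0.03] w44.9
closed t4.0 p [455.6 -72.5 110.4] F [-2.  -1.8  3.1] M [-0.21  0.22 -0.16] w13.8
```

View pics/s1.png

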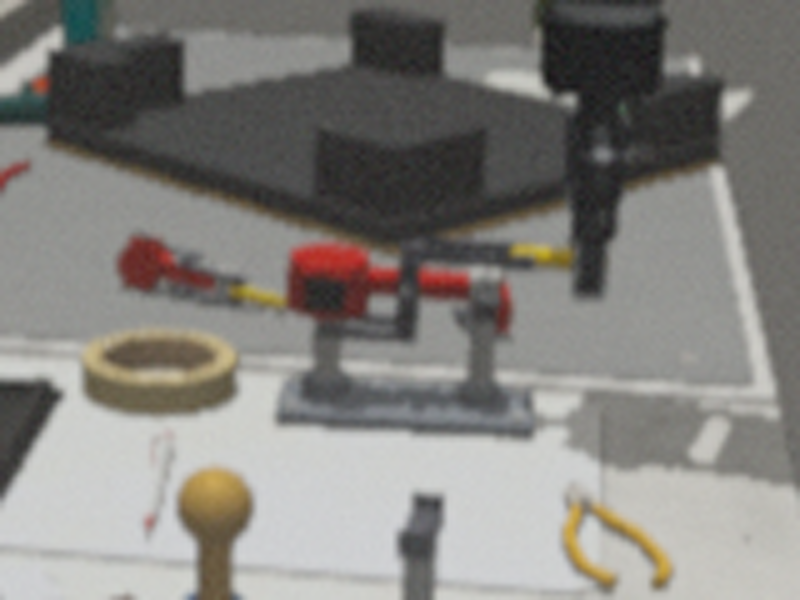

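The fingers close on the yellow grip at image (585,260); the measured width of 13.8 mm matches its 14 mm. I'll raise it along its arc.

Run:
```python
from h import *
sg=int(open("sg.txt").read())
for a in np.linspace(0,0.84,8)[1:]:
    bot.servo_line(list(pt(PA,PY,PZ,grip(a))),speed=70); s=st("a%.2f"%a)
    if np.linalg.norm(s["ft_force"])>25: print("STOP");break
else:
    bot.move_gripper(40); p=bot.read_state()["ee_pos"]
    bot.servo_line([p[0],p[1],p[2]+70],speed=150)
    c=bot.read_camera("side"); cv2.imwrite("pics/s2.png",cv2.resize(c["image"][130:250,190:350],(800,600),interpolation=cv2.INTER_CUBIC))
    st("free")
```

```text
a0.12 t4.3 p [458.6 -72.2 123.4] F [-1.6 -1.8  1.6] M [-0.36  0.25 -0.09] w13.6
a0.24 t4.7 p [463.4 -72.  136. ] F [-1.7 -1.8  1.4] M [-0.3   0.31 -0.12] w13.4
a0.36 t5.0 p [469.6 -71.7 148.1] F [-2.3 -2.2  2.7] M [-0.35  0.29 -0.14] w13.7
a0.48 t5.3 p [477.3 -71.4 159.4] F [-1.9 -1.8  2.3] M [-0.42  0.32 -0.18] w13.0
a0.60 t5.7 p [486.  -71.  169.3] F [-1.4 -2.5  3.1] M [-0.51  0.19 -0.15] w13.1
a0.72 t6.0 p [495.8 -70.5 178.2] F [-0.7 -3.   2.2] M [-0.58  0.16 -0.16] w13.5
a0.84 t6.4 p [506.7 -70.  185.9] F [ 0.2 -2.3  0.9] M [-0.57  0.07 -0.14] w13.6
free t7.4 p [506.2 -69.7 254.7] F [-0.5  0.6 -0.8] M [-0.04  0.01 -0.01] w40.0
```

View pics/s2.png

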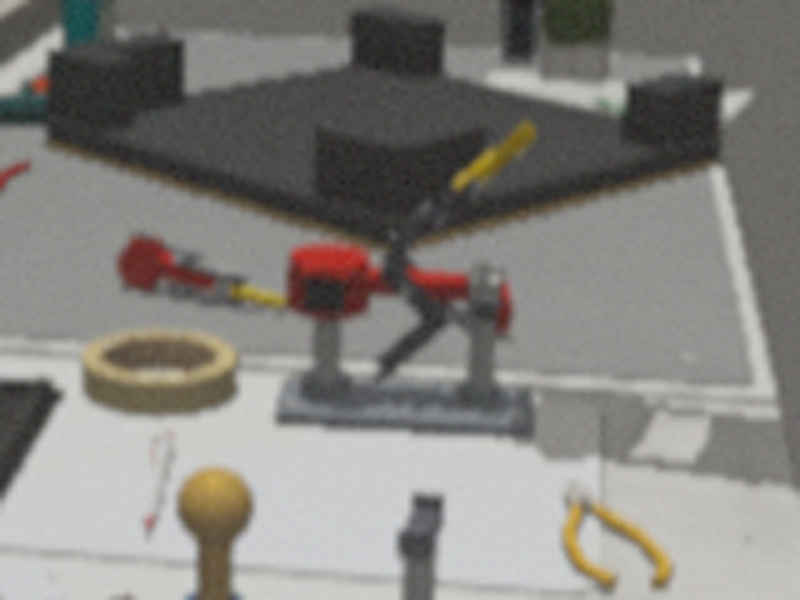

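The handle is now up at about 0.84 (grip at image (520,135)), with the prongs swung clear to (385,370). Next I grip the housing by its flanks.

Run:
```python
from h import *
sg=int(open("sg.txt").read())
bot.move_gripper(85); z=PZ+10
bot.servo_line([*PA,250],dn(PY,sg),speed=150); st("above")
hit=bot.servo_line([*PA,z],speed=100,until_force=6); st("down %s"%hit)
if not hit:
    bot.move_gripper(50,25); st("closed")
c=bot.read_camera("side"); cv2.imwrite("pics/s3.png",cv2.resize(c["image"][130:250,190:350],(800,600),interpolation=cv2.INTER_CUBIC))
```

```text
above t8.8 p [615.8 -64.8 250. ] F [-0.5 -0.4 -0.5] M [-0.02 -0.02 -0.02] w84.7
down False t10.6 p [616.4 -64.8  90.6] F [-0.2 -0.3  0.7] M [-0.01  0.01  0.04] w84.9
closed t10.9 p [616.3 -64.9  90.4] F [-1.4 -0.3  4.2] M [-0.16  0.17 -0.07] w55.9
```

View pics/s3.png

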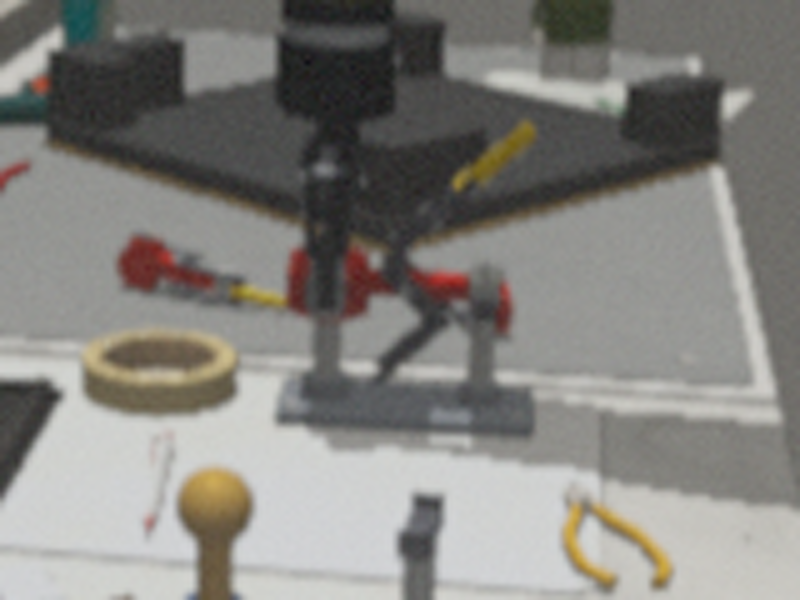

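Flanks gripped (55.9 mm against 56), centred on the housing. I'll lift and carry it to a hover over the work ball, then look.

Run:
```python
from h import *
sg=int(open("sg.txt").read())
bot.move_gripper(50,110); p=st("tight")["ee_pos"]
bot.servo_line([p[0],p[1],p[2]+28],speed=30); st("lifted28")
bot.servo_line([p[0],p[1],215],speed=120); s=st("high")
off=p-[*PA,PZ]; print("off",off)
bot.servo_line([*WA,215],dn(WY,sg),speed=130); st("over")
bot.servo_line([*WA,172],speed=60); bot.dwell(0.3); st("hover")
import pickle; C={n:bot.read_camera(n) for n in("side","top")}; pickle.dump(C,open("c1.pkl","wb"))
a=cv2.resize(C["side"]["image"][140:290,180:340],(480,450),interpolation=cv2.INTER_CUBIC);b=cv2.resize(C["top"]["image"][150:230,160:240],(320,320),interpolation=cv2.INTER_CUBIC)
cv2.imwrite("pics/s4.png",np.hstack([a,cv2.copyMakeBorder(b,0,130,0,0,cv2.BORDER_CONSTANT)]))
```

```text
tight t11.2 p [616.5 -64.9  90.7] F [-0.8 -0.7  6.8] M [-0.2   0.29 -0.03] w54.5
lifted28 t12.3 p [616.4 -64.9 118.5] F [ 0.1  0.1 -8.4] M [ 0.02 -0.51 -0.03] w54.3
high t13.2 p [616.1 -64.8 214. ] F [-0.2 -0.2 -8.6] M [ 0.04 -0.55  0.  ] w54.1
off [ 0.28023343 -0.09341314 10.68290607]
over t16.0 p [627.9 276.6 215. ] F [-0.6  0.1 -8.1] M [-0.05 -0.55 -0.01] w54.2
hover t17.2 p [627.8 276.9 172.3] F [ 0.6  0.4 -8.5] M [-0.02 -0.5  -0.03] w54.4
```

View pics/s4.png

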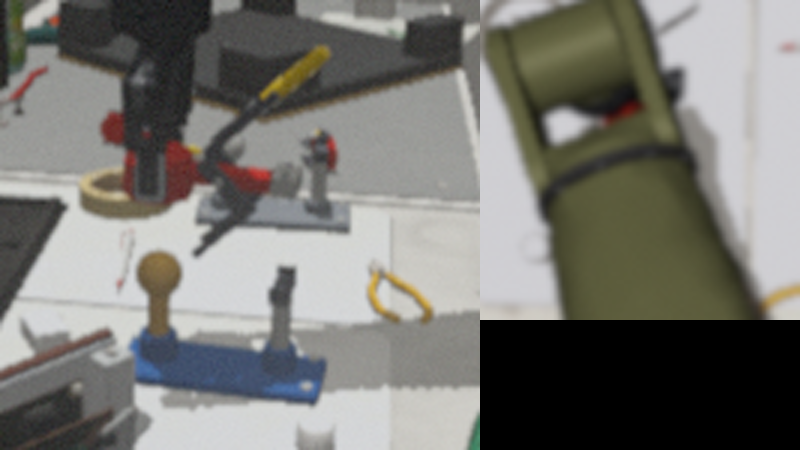

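The coupler is held over the blue stand. The side crop shows the housing at about (160,172) above the ball at (159,272) and the tail in line with the rest. The red disk at (330,150) is one of the look-alikes behind. I'll check relative x from side-view edge tangents, in the same camera before and after.

```bash
cat > m3.py <<'E'
from m2 import *
import pickle
D=pickle.load(open("c1.pkl","rb"))
def xedge(c,px,cy,r):  # centre x from the left (+x side) tangent
    e=np.array(c["eye"])[:2]; o=[]
    for d in rays(c,px)[:,:2]:
        d=d/np.linalg.norm(d); n=np.array([-d[1],d[0]]); n*=np.sign(n[0])   # normal towards +x
        o.append((n@e-r-n[1]*cy)/n[0])
    return np.mean(o),np.std(o),len(o)
def left(ct,v0,v1,chunk=0.25):
    return np.array([ct[abs(ct[:,1]-v)<chunk][np.argmin(ct[abs(ct[:,1]-v)<chunk][:,0])] for v in np.arange(v0,v1,.5)])
S0=C["side"];S1=D["side"]
a=soft(S0,"red",(378,268,432,322)); print("park red",a.min(0),a.max(0)); l=left(a,a[:,1].min()+2.5,a[:,1].max()-2); print("park x",xedge(S0,l,-64.9,26))
k=1.5625; b=soft(S1,"red",(int(217*k),int(183*k),int(256*k),int(212*k))); print("held red",b.min(0),b.max(0)); l=left(b,b[:,1].min()+3,b[:,1].max()-3); print(l[:,0].round(1)); print("held x",xedge(S1,l,276.9,26))
for nm,c in(("ball0",S0),("ball1",S1)):
    s=soft(c,"warm",(340,340,385,376)); cs,rs=circ(s[s[:,1]<s[:,1].min()+9]); row=s[abs(s[:,1]-cs[1])<1.5]
    u0,u1=[np.median(x) for x in(row[row[:,0]<cs[0],0],row[row[:,0]>cs[0],0])]
    print(nm,cs,rs,u0,u1,"left-tangent x",xedge(c,[[u0,cs[1]]],276.9,19), "mid x",(lambda d,e:e[0]+d[0]*(276.9-e[1])/d[1])(rays(c,[[(u0+u1)/2,cs[1]]])[0],np.array(c["eye"])))
E
python3 m3.py | sed -n '/park red/,$p'
```

```text
park red [247.8125 178.1875] [269.1875 186.4375]
park x (np.float64(612.074081114305), np.float64(1.4004798819222848), 8)
held red [234.6875 186.4375] [247.8125 207.0625]
[235.1 234.9 234.8 234.7 234.7 234.8 234.9 234.9 234.9 234.9 234.9 235.1
 235.1 235.1 235.2 235.4 235.8 235.8 235.9 236.1 235.9 235.8 235.7 235.7
 235.7 235.7 235.8 235.9 235.8 235.7]
held x (np.float64(594.5603522664878), np.float64(1.1350554149706291), 30)
ball0 [232.39801912 229.53443881] 6.448693607831644 225.9375 238.9375 left-tangent x (np.float64(623.4320782484416), np.float64(0.0), 1) mid x 627.12769045738
ball1 [232.61728862 230.2142796 ] 6.683794582859509 226.0625 239.3125 left-tangent x (np.float64(623.1274886151609), np.float64(0.0), 1) mid x 626.5130744905507
```

Before and after agree: ball-minus-coupler x is 11.4 mm by edges against 11.6 mm planned. The held housing's edge is hidden by the finger, so I discard that figure. Next is a stepwise descent under force watch.

Run:
```python
from h import *
sg=int(open("sg.txt").read())
x,y=WA[0],277.0
bot.servo_line([x,y,124],speed=40); bot.dwell(.2)
F0=np.mean([bot.read_state()["ft_force"] for _ in range(3)],0); print("F0",F0)
z=124.
while z>86:
    z-=1.5
    hit=bot.servo_line([x,y,z],speed=15,until_force=16)
    s=bot.read_state(); d=s["ft_force"]-F0; print("t%.1f z%.1f/%.1f"%(s["clock"],z,s["ee_pos"][2]),d.round(1),s["moment"].round(2),hit,flush=True)
    if d[2]>14: break
    lat=d[:2]
    if np.linalg.norm(lat)>3: dx=0.5*lat/np.linalg.norm(lat); x+=dx[0]; y+=dx[1]; print(" shift",dx.round(2))
    if np.linalg.norm(lat)>20: break
c=bot.read_camera("side"); cv2.imwrite("pics/s5.png",cv2.resize(c["image"][140:290,180:340],(800,600),interpolation=cv2.INTER_CUBIC))
open("xy.txt","w").write(f"{x} {y} {F0[2]}"); st("end")
```

```text
F0 [ 0.19901025  0.27120407 -8.15169803]
t19.1 z122.5/122.3 [-0.6 -1.   0.1] [-0.04 -0.51 -0.01] False
t19.4 z121.0/120.8 [ 0.2 -0.8  0.5] [-0.01 -0.51 -0.05] False
t19.6 z119.5/119.3 [-1.  -0.5 -0.5] [-0.03 -0.55  0.  ] False
t19.9 z118.0/117.9 [-0.4  0.  -0.4] [-0.01 -0.58 -0.01] False
t20.1 z116.5/116.4 [-0.2 -0.2 -0.4] [-0.02 -0.48  0.06] False
t20.4 z115.0/114.8 [-3.1 -0.7 -0.3] [ 0.07 -0.04 -0.07] False
 shift [-0.49 -0.1 ]
t20.6 z113.5/113.2 [-3.7  1.1 -0.5] [ 0.12  0.1  -0.03] False
 shift [-0.48  0.14]
t20.9 z112.0/111.7 [-4.6 -0.1  0. ] [0.18 0.21 0.02] False
 shift [-0.5  -0.01]
t21.1 z110.5/110.5 [-2.9  1.   1.5] [ 0.2  -0.15 -0.  ] False
 shift [-0.47  0.17]
t21.4 z109.0/109.1 [0.2 1.6 2.2] [ 0.23 -0.77 -0.06] False
t21.6 z107.5/107.4 [2.1 2.2 2.3] [ 0.44 -1.1  -0.02] False
 shift [0.34 0.36]
t21.9 z106.0/105.6 [2.7 2.6 0.2] [ 0.44 -1.09  0.04] False
 shift [0.36 0.34]
t22.1 z104.5/103.8 [ 2.7  3.5 -1.8] [ 0.54 -1.04 -0.02] False
 shift [0.3 0.4]
t22.4 z103.0/102.1 [ 2.6  4.  -4.5] [ 0.65 -0.88 -0.02] False
 shift [0.27 0.42]
t22.7 z101.5/100.8 [-1.1  2.9 -5.8] [ 0.48 -0.45  0.05] False
 shift [-0.17  0.47]
t22.9 z100.0/99.7 [-1.8 -1.5 -3.5] [-0.28 -0.33  0.01] False
t23.2 z98.5/98.3 [-2.  -3.  -1.3] [-0.57 -0.24  0.02] False
 shift [-0.28 -0.41]
t23.4 z97.0/97.0 [-0.6 -1.8 -1.7] [-0.22 -0.62  0.03] False
t23.7 z95.5/95.8 [ 0.1 -2.3  2.3] [-0.3  -0.46 -0.01] False
t23.9 z94.0/95.4 [-4.4 -4.2 14.1] [-0.64  0.61  0.08] False
end t24.0 p [627.  278.8  95.4] F [-3.5 -3.9  6.1] M [-0.7   0.64  0.03] w54.2
```

View pics/s5.png

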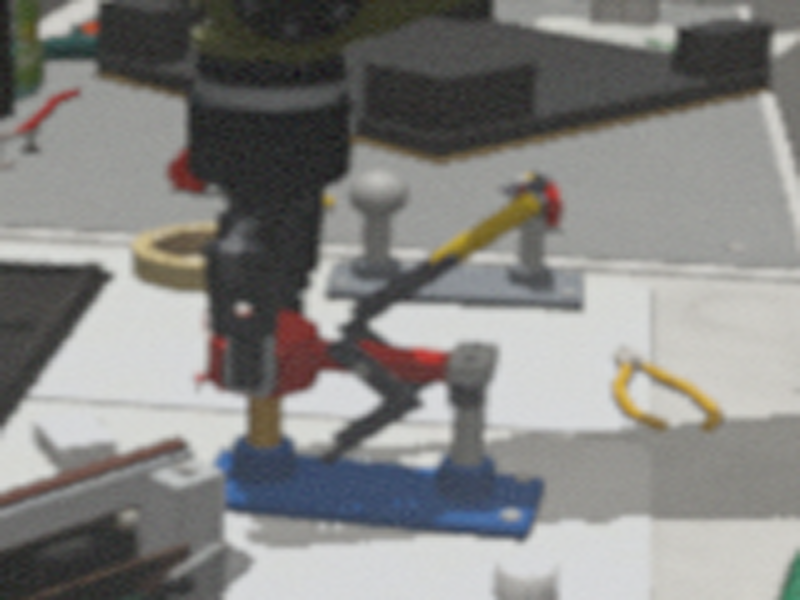

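Tail block sits over the rest at (475,355), the housing is on the brass ball, and the prongs hang clear. Contact became rigid at TCP z≈95.4, with the detent pattern about 10–20 mm above that. Now I'll press to about 20 N.

Run:
```python
from h import *
x,y,f0=map(float,open("xy.txt").read().split())
rd=lambda:np.mean([bot.read_state()["ft_force"] for _ in range(3)],0)
x-=.5;y-=.7; z=94.0
for i in range(12):
    bot.servo_line([x,y,z],speed=5); bot.dwell(.08); F=rd(); s=bot.read_state(); d=F[2]-f0
    print("z%.2f/%.2f"%(z,s["ee_pos"][2]),F.round(1),"d%.1f"%d,s["moment"].round(2),flush=True)
    if d>21: break
    if abs(F[0])>3: x+=.3*np.sign(F[0])
    if abs(F[1])>3: y+=.3*np.sign(F[1])
    z-=.3 if d<17 else .15
bot.dwell(1.0); st("held")
```

```text
z94.00/95.44 [2.4 2.9 7.1] d15.3 [ 0.32 -0.28 -0.13]
z93.70/95.42 [1.9 2.5 8.4] d16.6 [ 0.23 -0.03 -0.13]
z93.40/95.35 [ 0.6  1.9 10.6] d18.8 [ 0.15  0.23 -0.1 ]
z93.25/95.37 [-0.4  0.9 12.1] d20.2 [ 0.11  0.26 -0.07]
z93.10/95.31 [-1.1  0.8 13. ] d21.1 [ 0.06  0.33 -0.06]
held t26.7 p [627.  278.8  95.3] F [-1.6  0.5 12.6] M [ 0.    0.37 -0.05] w53.8
```

Rigid contact with lateral forces near zero. The moment suggests part of the load is on the tail rest, so I'll go slightly further to about 25 N total, then release and look.

Run:
```python
from h import *
x,y,f0=map(float,open("xy.txt").read().split())
p=bot.read_state()["ee_pos"]
x-=.5;y-=.7
for z in(92.9,92.7,92.5):
    bot.servo_line([x,y,z],speed=5); bot.dwell(.08); s=st("press"); d=s["ft_force"][2]-f0
    if d>24: break
bot.dwell(1.0); s=st("held")
# unload to about the free-hanging balance before letting go
bot.servo_line([x,y,94.5],speed=10); st("unload")
bot.move_gripper(85); st("open")
bot.servo_line([x,y,240],speed=120); st("up")
import pickle; C={n:bot.read_camera(n) for n in("side","top")}; pickle.dump(C,open("c2.pkl","wb"))
cv2.imwrite("pics/s6.png",cv2.resize(C["side"]["image"][140:290,180:340],(800,600),interpolation=cv2.INTER_CUBIC))
```

```text
press t27.1 p [627.  278.8  95.3] F [-1.9  0.9 14.7] M [-0.    0.46 -0.04] w54.4
press t27.4 p [627.  278.8  95.3] F [-3.4 -0.1 14.3] M [-0.07  0.64 -0.06] w54.1
press t27.7 p [627.  278.8  95.3] F [-2.6 -0.  16.8] M [-0.16  0.81 -0.11] w54.3
held t28.7 p [627.  278.8  95.3] F [-3.4 -0.3 17. ] M [-0.11  0.82 -0.1 ] w54.4
unload t29.1 p [626.7 278.5  95.4] F [3.4 1.9 7. ] M [ 0.3  -0.33 -0.15] w54.2
open t29.5 p [626.  278.   94.2] F [0.6 0.2 0.8] M [-0.01 -0.05  0.01] w84.9
up t30.9 p [626. 278. 239.] F [0.7 0.1 0.4] M [ 0.    0.   -0.03] w85.0
```

View pics/s6.png

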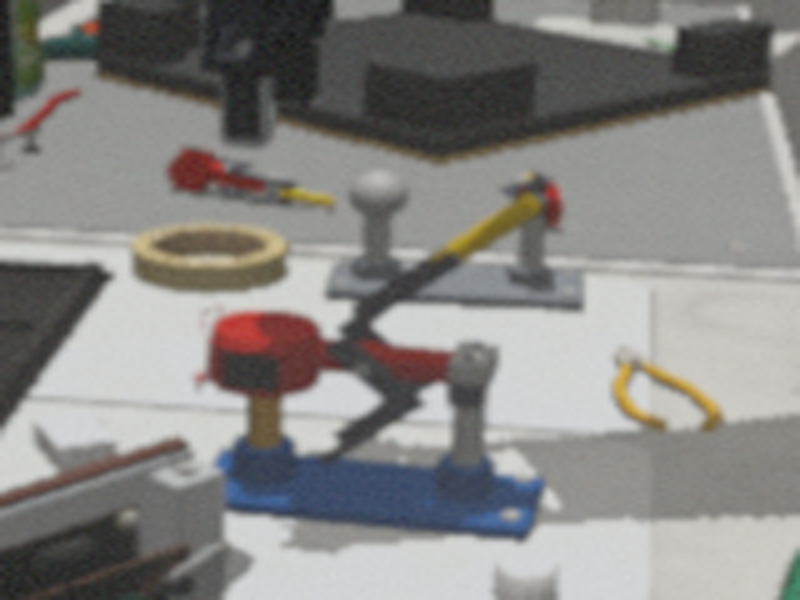

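The coupler is seated: the housing covers the ball, the tail block is on the rest, and the handle is still up. I'll locate the grip in the side view and lock it.

```bash
cat > lock.py <<'E'
from m2 import soft
from h import *
import pickle
sg=int(open("sg.txt").read())
S=pickle.load(open("c2.pkl","rb"))["side"]; A=np.array([626.7,278.8]); Z=84.7
k=1.5625; ct=soft(S,"yel",(264*k,184*k,290*k,206*k))
r=rays(S,ct); e=np.array(S["eye"]); P=e+r*((286-e[1])/r[:,1])[:,None]
rect=cv2.minAreaRect(P[:,[0,2]].astype(np.float32)); m=P.mean(0)
print("yellow rect x,z",rect,"pred grip centre",pt(A,WY,Z,(lambda g,b:(g[0]+16*np.cos(b),g[1]-16*np.sin(b)))(grip(.84),.84-SAG)))
b=np.arctan2(Z+10.6-m[2]+0,0) if 0 else None
best=min(np.arange(.6,.96,.01),key=lambda a:np.hypot(*((lambda g,b:np.array([g[0]+16*np.cos(b),g[1]-16*np.sin(b)]))(grip(a),a-SAG)-[(np.mean(rect[0][0])-A[0]),rect[0][1]-Z])))
print("angle from picture",best)
E
python3 lock.py | sed -n '/yellow rect/,$p'
```

```text
yellow rect x,z ((524.2809448242188, 180.39370727539062), (11.963736534118652, 57.05363464355469), 47.522823333740234) pred grip centre [528.28406039 285.40375233 179.04273874]
angle from picture 0.8100000000000002
```

Prediction and picture agree to about 4 mm, at an angle of about 0.82. I'll grasp the grip and bring it down along the arc, then press.

Run:
```python
from h import *
sg=int(open("sg.txt").read()); A=np.array([626.7,278.8]); Z=84.7
G=lambda a:pt(A,WY,Z,grip(a))
bot.move_gripper(45,20)
g=G(.82); bot.servo_line(list(g+[0,0,60]),dn(WY,sg),speed=150)
hit=bot.servo_line(list(g),speed=80,until_force=6); st("at grip %s"%hit)
if not hit:
    bot.move_gripper(0,20); s=st("closed")
    if 11<s["grip_width"]<17:
        ok=True
        for a in np.linspace(.82,.03,9)[1:]:
            bot.servo_line(list(G(a)),speed=60); s=st("a%.2f"%a)
            if np.linalg.norm(s["ft_force"])>22: ok=False;print("STOP");break
        if ok:
            bot.move_gripper(45); bot.servo_line(list(s["ee_pos"]+[0,0,50]),speed=120); bot.move_gripper(0); st("free")
c=bot.read_camera("side"); cv2.imwrite("pics/s7.png",cv2.resize(c["image"][140:290,180:340],(800,600),interpolation=cv2.INTER_CUBIC))
```

```text
at grip False t33.2 p [515.6 286.4 190. ] F [-1.3 -0.6  0.4] M [0.03 0.01 0.02] w44.8
closed t33.6 p [515.5 286.2 189.9] F [-1.3 -1.4  4. ] M [-0.38  0.26 -0.04] w13.5
a0.72 t33.9 p [506.2 286.8 182.9] F [-2.  -1.7  2.5] M [-0.37  0.32 -0.04] w13.6
a0.62 t34.3 p [498.1 287.4 175.5] F [-1.5 -1.7  0.1] M [-0.41  0.16 -0.08] w13.5
a0.52 t34.6 p [490.6 287.9 167.2] F [ 0.5 -1.3  0.5] M [-0.42 -0.05 -0.13] w13.9
a0.42 t34.9 p [483.8 288.3 158.3] F [ 1.6 -1.8 -1.7] M [-0.32 -0.2  -0.09] w13.7
a0.33 t35.3 p [478.  288.8 148.9] F [ 1.  -1.9 -1.8] M [-0.34 -0.26 -0.08] w13.5
a0.23 t35.6 p [473.2 289.1 139. ] F [ 1.6 -1.4 -1.2] M [-0.35 -0.15 -0.04] w13.8
a0.13 t35.9 p [469.4 289.3 128.6] F [ 2.3 -1.7 -1. ] M [-0.31 -0.16 -0.06] w13.4
a0.03 t36.3 p [466.7 289.6 118. ] F [ 1.8 -1.4 -0.8] M [-0.29 -0.22 -0.07] w13.4
free t37.7 p [466.7 289.6 167.8] F [ 0.4  0.2 -0.8] M [0.03 0.02 0.06] w0.1
```

View pics/s7.png

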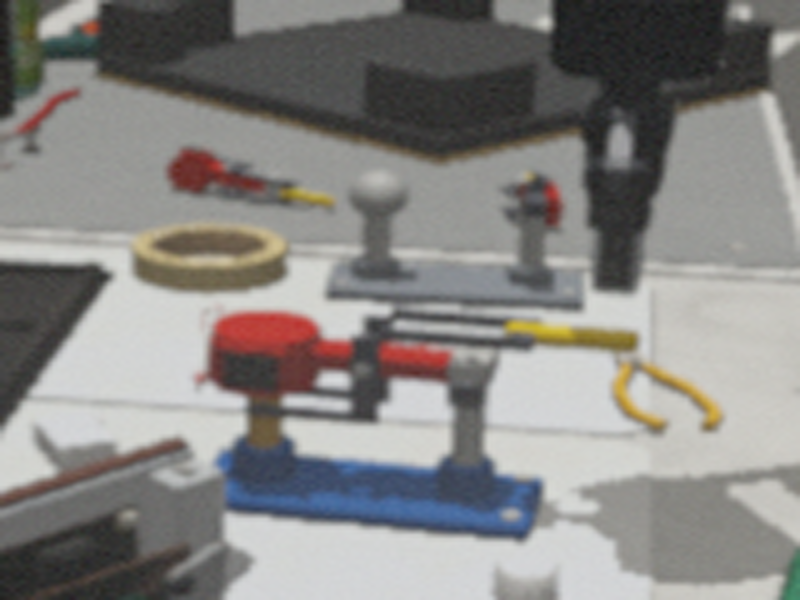

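The handle is nearly down, with both prongs under the ball at (310,400). I'll press the grip fully down with closed fingertips, then back away.

Run:
```python
from h import *
sg=int(open("sg.txt").read())
p=bot.read_state()["ee_pos"]
h=bot.servo_line([p[0]+2,p[1],130],speed=20,until_force=8); s=st("touch %s"%h)
if h:
    for i in range(8):
        z=s["ee_pos"][2]-.6 if i==0 else z-.5
        bot.servo_line([p[0]+2,p[1],z],speed=10); bot.dwell(.1); s=st("z%.1f"%z)
        if s["ft_force"][2]>14: break
    bot.dwell(.4); st("held")
bot.servo_line([p[0],p[1],260],speed=150)
bot.move_to([400,100,330],dn(0,sg)); bot.dwell(.3); st("clear")
import pickle; C={n:bot.read_camera(n) for n in("side","top")}; pickle.dump(C,open("c3.pkl","wb"))
a=cv2.resize(C["side"]["image"][140:290,180:340],(480,450),interpolation=cv2.INTER_CUBIC);b=cv2.resize(C["top"]["image"][130:250,140:320],(320,213))
cv2.imwrite("pics/s8.png",np.hstack([a,cv2.copyMakeBorder(b,0,237,0,0,cv2.BORDER_CONSTANT)]))
```

```text
touch True t39.1 p [467.8 289.7 139. ] F [-3.9  0.3  8. ] M [-0.06  0.53 -0.03] w0.1
z138.4 t39.5 p [468.3 289.9 139.2] F [-9.4 -0.8 12.6] M [-0.12  1.48  0.  ] w0.4
z137.9 t39.8 p [468.2 289.9 138.9] F [-11.   -0.3  14.7] M [-0.16  1.83 -0.01] w-0.0
held t40.2 p [468.2 289.9 138.9] F [-10.9  -1.1  14.7] M [-0.14  1.81  0.06] w0.1
clear t42.3 p [400.2 100.5 329.5] F [-0.  -0.6 -0.3] M [-0.01 -0.06  0.03] w0.1
```

View pics/s8.png

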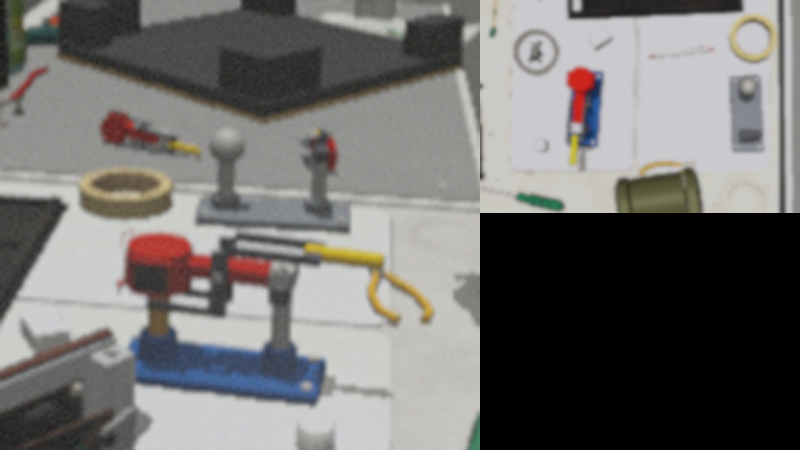

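```bash
python3 -c "
from rig import bot
print(bot.finish_job())"
```

```text
the job is handed in; nothing more can be done
None
```

The coupler is on the brass ball of the blue stand, tail over the rest and handle locked. I handed the job in at about 42 s of the 72 s allowed; it reports no verdict.

**What I did:**
- **Unlock:** I raised the handle to about 0.84 rad, gripped the flanks and lifted the coupler off the parking stand.
- **Place and press:** I lowered it under force watch and pressed it down. The push at the end was about 17 N at the wrist. With the coupler's own weight, about 25 N rested on the stand, and it held steady for a second.
- **Lock:** I let go, brought the handle down along its arc and pressed it to a rigid stop at about 15 N. I then moved the arm clear.

**Last checks:**
- In the last pictures the housing is on the ball, both prongs are under it, the tail is on the rest, and the handle is level.
- The bystanders in view look unmoved by eye; I did not measure their positions. Part of the cutters is hidden by the arm in the top view.
- The grip's upper side ended at 119.9 mm; about 120.8 mm was expected for fully down.

**Disagreements:**
- **Ball height:** vision put the ball centre at 88 to 90 mm, but contact put it at about 84.7 mm, and I used the contact value.
- **Detent push:** on the way down it felt weaker than the stated 10 N, only about 2 N. A clear pull-in followed, and then rigid contact about 10 mm below the point where the detents gave way, as described.
- **Tail rest:** during pressing, the wrist moment suggested that roughly a quarter of the load went through the tail rest.
- **Sideways force:** pressing the handle also showed about 11 N sideways on the fingertips.

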